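# Release a unit's tray with a pin through the access hole

### The arm

A 6-joint arm with a two-finger parallel gripper is mounted at the origin on the work surface. World frame = base frame: x ahead of the robot, y to its left, z up, the work surface at z = 0. Lengths are in m, angles in rad, forces in N, time in s.
With the tool pointing down it reaches from about 0.375 to 0.75 m from the base axis. Payload 9 kg.
Tool frame: the origin (TCP) lies between the finger pads; the fingertips stand 25 mm ahead of it and the grasp point (between the pads) lies 6 mm ahead of it; z points along the fingers, y is the line along which they close (so a half turn about z gives the same grasp; the last joint's range is limited). The gripper opens to 85 mm and grips with 20 to 120 N. Pads are 22 mm wide; open, the fingers measure 114 mm over their backs; the gripper's body (76 mm by 85 mm) begins 54 mm behind the grasp point. The pads swing forward as they close: fully open they stand 13 mm farther back than shut.
Start: joints at [1.009, 0.104, 0.097, 1.564, 0, 1.353], TCP at [0.202, 0.565, 0.256] pointing down, gripper open.
Joint ranges: [-2.99, 2.99], [-0.84, 1.86], [-1.1, 1.16], [-1.84, 2.11], [-1.51, 1.56], [-3.14, 3.14]. Speed limits (rad/s): [2.22, 2.22, 2.57, 3.14, 3.14, 3.14].

### API

Orientations are given as a unit quaternion [w, x, y, z].
In Python, from bench import * gives the robot as it stands.
- The arm moves only by the tool apply_moves, never from a script. Its argument "motion" is a list of rows, each an object with "travel": the shift along the tool's x, y, z in mm, a list of three; "angular": the turn, a rotation vector about the tool's x, y, z in rad, a list of three; "jaw": the opening, from -1 (shut) to 1 (fully open). A call has 1 to 5 rows; each row shifts and turns the commanded pose from where the row before left it, along the tool's axes as they then stand; what a row does not reach is not made up. A row lasts 1/10 s, in which the tool goes at most 50 mm and 8.59 degrees, less where a joint would pass 70% of its speed; a pose out of reach is approached as far as the arm can. A call with a gripper value outside its range is refused whole. The fingers move at their own pace and stop on an object; the grip force is fixed at half the most. Time passes only in rows, so rows that do not move let the fingers close. It gives the time, the measured TCP pose, the force, the opening and the grip force at its end, in the units of the state.
- get_state(): the state, without advancing time (a new reading comes with each control period).
- get_image(name): name is "side" or "top"; returns a dict with "color" (420x560x3 uint8, blue, green, red), "K" (3x3 intrinsics, pixels), "R" (3x3) and "t" (3): a world point X has camera coordinates R X + t. Camera axes: x right, y down, z forward; pixel columns grow to the right and rows downward; lengths in m; the calibration is good to about 2 mm. A picture is of the moment at which its call begins. There is no depth.
- job_done(): hands the job in; it is judged then, once.
The state is a dict: "time": time; "q": joint angles; "joint_vel": joint speeds; "effort": joint torques, N m; "position": TCP position; "tcp_rot": TCP orientation; "force": force on the tool from outside, world axes, zero at the start; "torque": the same for the moment, N m; "finger_gap": opening from 0.0 (shut) to 1.0 (fully open); "grasp_force": force on a finger pad.
Only numpy, scipy, OpenCV 4.12 (cv2) and the standard library are available. Lean on these libraries where they do the work, as an engineer would, in place of code of your own. Each camera call takes 0.05 s, during which the arm holds its last target. There are 200 camera calls.

### The job

Take the release pin from its stand, push it down through the yellow-ringed access hole in the grey unit's lid, feel for the hidden spring catch and keep it pressed until the tray has come fully out, then stand the pin fully home in its stand. The catch lies at a different depth on each unit and is delicate: never bear on the unit or the catch with more than 20 N, and do it with the pin alone, the gripper keeping off the unit. Leave everything else where it is.

Things in the scene. Friction and masses are not known exactly. Their poses are not given: they have to be found in the camera images.
- unit: closed grey metal unit, fixed on the bench, 200 (x) x 240 (y) x 100 mm high; origin at the centre of its underside, -x is its front, z up. Its lid is 15 mm thick. A tray in its front is held shut by a hidden spring catch, worked by a pad under the access hole in the lid. Only the pin may touch the unit
- access_hole (a point): middle of the mouth of the round access hole, 9 mm across, level with the lid's upper face, in a painted yellow ring 16 to 24 mm across; it goes straight down through the lid. Below it, unseen, lies the flat pad of the catch (18 mm across), untouched anywhere from 22 to 42 mm below the lid's upper face, differing from unit to unit
- tray (a joint): how far the tray is out, in m: 0 caught, 0.045 fully out. The catch's pad resists with 3 N at first and 0.6 N more per mm; 6 mm down (7 to 11 N with rubbing) it frees the tray, 8.5 mm down is a hard stop. While it is held down the tray's own spring drives it out in about 2 s; let go too soon, it catches the tray again part way. The tray cannot be pulled past it
- tray_front (a point): middle of the upper edge of the tray's blue front panel (232 mm wide, its edge 57 mm above the bench), which moves out along the unit's -x
- pin: release pin: round steel rod 5 mm thick with a rounded tip, a dark collar 22 mm across at 72 to 76 mm from the tip, and above it an orange handle 16 x 16 mm square, from 76 to 136 mm above the tip; 70 g. Origin at the tip, z along the pin towards the handle; x and y are square to the handle's sides. It starts standing upright in the stand, its tip 8 mm above the bench
- stand: wooden pin stand fixed on the bench: block 60 x 60 x 80 mm high on a foot 90 x 90 x 8 mm; origin at the centre of its underside, z up
- stand_hole (a point): middle of the mouth of the stand's round hole, 9 mm across and 76 mm deep, in its upper face 80 mm above the bench; the pin is home when its collar rests on this face, its tip then 72 mm below it
- gearbox: bystander, fixed: aluminium gearbox 150 x 120 mm with a brass wheel and an upright shaft, 105 mm high; origin at the centre of its underside
- worm_wheel: bystander: loose brass worm wheel, 60 mm across, 16 mm high, lying on the unit's lid; origin at the centre of its underside
- screwdriver: bystander: loose screwdriver with a yellow handle, lying on the bench; origin near its middle
- grease_jar: bystander: loose jar with a red cap, 60 mm across, 75 mm high; origin at the centre of its underside
- shaft: bystander: loose stepped steel shaft standing on end, 32 mm across, 85 mm high; origin at the centre of its underside
Mind the look-alikes: they are no part of the job. There is more than one size of the pin; the job needs the smaller. Of the things that look like the stand, the smaller one is meant.

How it is judged:
On the way, in this order (a step that is already met when the one before it is completed fails the run):
1. the pin's tip is through the access hole, below the lid (horizontal distance between pin and access_hole below 0.006 m and z of pin in the frame of unit below 0.084 m), for 0.1 s.
2. the tray has come out at least 40 mm (value of joint tray above 0.04 m), for 0.1 s.
At the end, for the whole second after the job is handed in: the tray is out at least 40 mm (of 45); the pin is back in the stand at rest, within 6 mm of its axis, upright within 0.1 rad and within 4 mm of fully home (horizontal distance between pin and stand below 0.006 m and z of pin in the frame of stand below 0.012 m and angle between pin's own z axis and vertical below 0.1 rad and value of joint tray above 0.04 m and linear speed of pin below 0.02 m/s); the robot touches nothing.
It fails at once if the pin bears on the unit or its catch with more than 20 N (contact force between pin and unit above 20 N).
It fails at once if the gripper touches the unit (contact force between any of the fingers, the arm and unit above 1 N).
It fails at once if a loose bystander is moved more than 25 mm (distance of any of worm_wheel, screwdriver, grease_jar, shaft from where it was at the start of the episode above 0.025 m).
It also fails if it takes over 56 s, if anything falls off the work surface, if the arm or the gripper's body presses on something with over 40 N, if the wrist force passes 120 N, or if a joint passes its speed limit or range.

## Working session

There is one attempt and no reset: what is moved stays moved. The work goes in short steps, Python scripts to look and compute and a tool call to move; the robot and the scene stay as the last step left them, time stands still between calls to the robot, and variables do not carry over. Pictures are saved under pics/ and viewed, at most 10 in all, crops included, and the job is handed in when it is done.

Besides the shell and the picture viewer there is one more tool, called after ">>>" as name([rows], argument=value, ...), one row to a line, values as JSON. apply_moves: Moves the arm, as the interface text tells. Its arguments: {"type":"object","properties":{"motion":{"type":"array","items":{"type":"object","properties":{"travel":{"type":"array","items":{"type":"number"}},"angular":{"type":"array","items":{"type":"number"}},"jaw":{"type":"number"}}}}},"required":["motion"]}

```bash
mkdir -p pics
cat > h.py <<'E'
from bench import *
import numpy as np, cv2
def snap(n,f):
    d=get_image(n); cv2.imwrite(f'pics/{f}.png',d['color']); np.savez(f'pics/{f}.npz',K=d['K'],R=d['R'],t=d['t']); return d
def ray(f,u,v):
    d=np.load(f'pics/{f}.npz'); c=-d['R'].T@d['t']; r=d['R'].T@np.linalg.solve(d['K'],[u,v,1.]); return c,r
def onz(f,u,v,z):
    c,r=ray(f,u,v); return c+r*(z-c[2])/r[2]
def proj(f,X):
    d=np.load(f'pics/{f}.npz'); p=d['K']@(d['R']@np.array(X)+d['t']); return p[:2]/p[2]
def tri(f1,p1,f2,p2):
    c1,r1=ray(f1,*p1); c2,r2=ray(f2,*p2)
    s=np.linalg.lstsq(np.c_[r1,-r2],c2-c1,rcond=None)[0]
    a=c1+s[0]*r1; b=c2+s[1]*r2; return (a+b)/2, np.linalg.norm(a-b)
E
python3 - <<'E'
from h import *
np.set_printoptions(precision=4,suppress=True)
for n in ('top','side'):
    d=snap(n,n+'0'); print(n,d['K'].tolist(),(-d['R'].T@d['t']),d['R'][2])
print(get_state())
a=cv2.imread('pics/top0.png');b=cv2.imread('pics/side0.png')
E
```

```text
top [[380.49652566603305, 0.0, 278.14589292664385], [0.0, 380.49652566603305, 207.62508055527437], [0.0, 0.0, 1.0]] [0.2384 0.0116 1.0765] [ 0.2193 -0.019  -0.9755]
side [[495.1888574564041, 0.0, 281.94958784003995], [0.0, 495.1888574564041, 204.8365009907416], [0.0, 0.0, 1.0]] [-0.0746 -0.8048  0.6712] [ 0.452   0.7138 -0.535 ]
{'time': 0.1, 'q': array([1.0093, 0.1046, 0.0966, 1.5639, 0.    , 1.3531]), 'joint_vel': array([ 0.0008, -0.0016,  0.0021,  0.0009, -0.0011,  0.0014]), 'effort': array([  0.0053, -55.8203,  50.4724,   0.0128,  -0.0003,   0.    ]), 'position': array([0.2021, 0.5647, 0.2556]), 'tcp_rot': array([-0.0002,  0.1711,  0.9853, -0.0005]), 'force': array([-0.5549,  0.7204, -0.1363]), 'torque': array([0.0155, 0.0446, 0.0039]), 'grasp_force': 0.0, 'finger_gap': 1.0017189831710447}
```

View pics/top0.png

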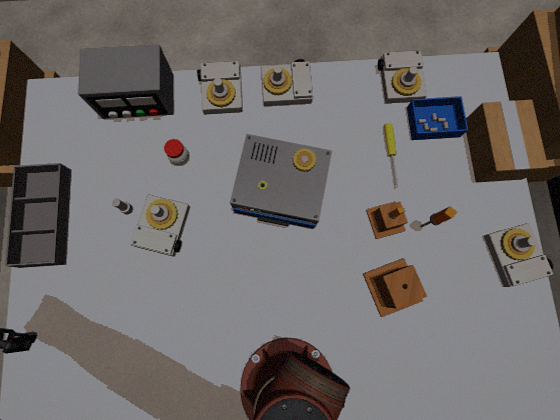

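View pics/side0.png

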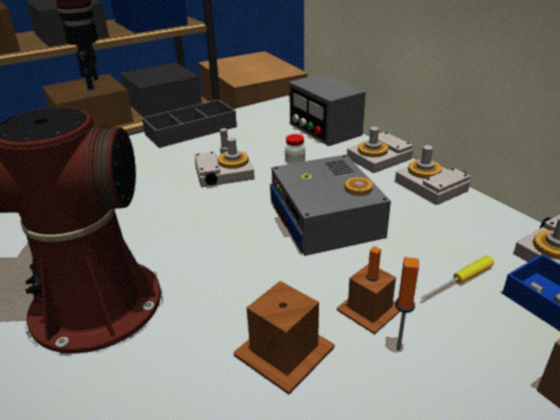

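The top view shows the unit with its yellow ring at (263,185) and the worm wheel at (304,159). The small stand with its pin is at (387,218). The look-alike larger pin stands beside it at (415–455, 210–226), and the larger stand is at (400,288). In the side view the small pin's handle is at (374,263) and the ring at (307,176). I'll enlarge crops of these.

Run:
```python
from h import *
def crop(f,u,v,w,h,s): 
    c=cv2.imread(f'pics/{f}.png')[v:v+h,u:u+w]; c=cv2.resize(c,None,fx=s,fy=s,interpolation=cv2.INTER_CUBIC)
    for i in range(0,w,10):
        cv2.line(c,(i*s,0),(i*s,8 if i%50 else 16),(255,0,255),1)
        if (u+i)%20==0: cv2.putText(c,str(u+i),(i*s,20),0,.35,(255,0,255),1)
    for j in range(0,h,10):
        cv2.line(c,(0,j*s),(8,j*s),(255,0,255),1)
        if (v+j)%20==0: cv2.putText(c,str(v+j),(10,j*s+4),0,.35,(255,0,255),1)
    return c
A=np.vstack([np.hstack([crop('top0',360,190,100,60,4),crop('top0',225,150,100,60,4)]),np.hstack([crop('side0',330,240,100,90,4),crop('side0',265,150,100,90,4)])])
print(A.shape); cv2.imwrite('pics/c1.png',A)
```

```text
(600, 800, 3)
```

View pics/c1.png

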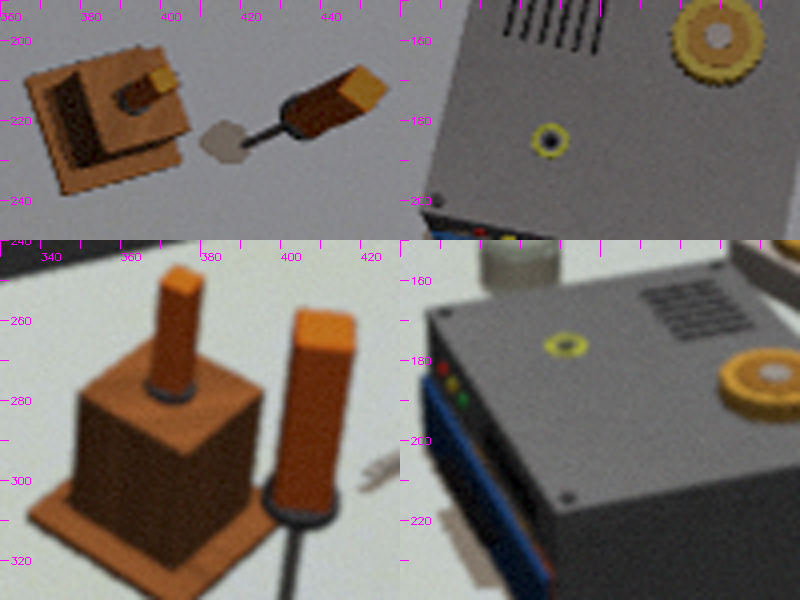

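Run:
```python
from h import *
np.set_printoptions(precision=4,suppress=True)
print('pintop z.144',onz('top0',400.75,209.75,.144),onz('side0',376.1,249.5,.144),tri('top0',(400.75,209.75),'side0',(376.1,249.5)))
print('collar z.082',onz('top0',393,214.75,.082),onz('side0',330+171/4,240+148/4,.082))
print('hole',onz('top0',262.5,185,.1),onz('side0',306.75,176.25,.1),tri('top0',(262.5,185),'side0',(306.75,176.25)))
q=lambda x,y:(360+x/4,190+y/4)
for a,b in [((148,75),(166,66)),((160,92),(178,82)),((148,75),(160,92)),((166,66),(178,82))]:
    A=onz('top0',*q(*a),.144);B=onz('top0',*q(*b),.144);d=B-A;print('handle',np.degrees(np.arctan2(d[1],d[0]))%90,np.linalg.norm(d))
C=[onz('top0',*q(*a),.08) for a in [(79,70),(162,46),(189,129),(107,153)]]
for i in range(4):
    d=C[(i+1)%4]-C[i];print('stand',np.degrees(np.arctan2(d[1],d[0]))%90,np.linalg.norm(d))
print('standc',np.mean(C,0))
C=[onz('top0',*q(*a),.008) for a in [(25,75),(65,193),(181,163)]]
for i in range(2):
    d=C[i+1]-C[i];print('foot',np.degrees(np.arctan2(d[1],d[0]))%90,np.linalg.norm(d))
print('footc',(C[0]+C[2])/2)
C=[onz('top0',*a,.1) for a in [(248,136),(331,152),(231,205)]]; print('lid',C)
for a,b in ((0,1),(0,2)): d=C[b]-C[a];print(np.degrees(np.arctan2(d[1],d[0])),np.linalg.norm(d))
print('bigpin base',onz('top0',421,225,0),onz('top0',420.5,226,0),'side collar', onz('side0',330+72,240+65,.1))
print('worm',onz('top0',304,159,.116))
from scipy.spatial.transform import Rotation as Ro
w=get_state()['tcp_rot'];print(Ro.from_quat(w,scalar_first=True).as_matrix())
```

```text
pintop z.144 [ 0.4222 -0.3137  0.144 ] [ 0.4246 -0.3165  0.144 ] (array([ 0.4239, -0.3151,  0.1428]), np.float64(0.003322841598811178))
collar z.082 [ 0.4222 -0.3127  0.082 ] [ 0.4236 -0.3158  0.082 ]
hole [0.5224 0.03   0.1   ] [0.5252 0.0291 0.1   ] (array([0.5237, 0.0293, 0.0999]), np.float64(0.002839551338219698))
handle 22.494730429091007 0.013105701059252794
handle 24.790384091417394 0.013412885141561371
handle 28.018078191522164 0.012848825838836678
handle 29.627337332967414 0.012347454599701687
stand 12.434044030782232 0.05941969222761674
stand 9.966132328877109 0.058589270172298404
stand 12.400100743100197 0.058053418861323355
stand 11.30144712418508 0.058511967706505234
standc [ 0.4223 -0.3149  0.08  ]
foot 11.813671816621309 0.0888175837767914
foot 10.565128142930163 0.08651285580887896
footc [ 0.423  -0.3139  0.008 ]
lid [array([0.6646, 0.0616, 0.1   ]), array([ 0.6033, -0.1615,  0.1   ]), array([0.4732, 0.1159, 0.1   ])]
-105.36441587886934 0.23134659254039358
164.15733965505805 0.19896628473438835
bigpin base [ 0.4021 -0.4159  0.    ] [ 0.3993 -0.414   0.    ] side collar [ 0.4006 -0.4093  0.1   ]
worm [ 0.5823 -0.0849  0.116 ]
[[-0.9415  0.3371 -0.0006]
 [ 0.3371  0.9415 -0.001 ]
 [ 0.0003 -0.0011 -1.    ]]
```

>>> apply_moves([
  {"travel": [0, 0, 0], "angular": [0, 0, 0.13], "jaw": 1},
  {"travel": [0, 0, 0], "angular": [0, 0, 0.13], "jaw": 1},
  {"travel": [0, 0, 0], "angular": [0, 0, 0.13], "jaw": 1},
  {"travel": [0, 0, 0], "angular": [0, 0, 0.13], "jaw": 1},
  {"travel": [0, 0, 0], "angular": [0, 0, 0.13], "jaw": 1},
])

```text
time: 0.6
position: [0.2021, 0.5648, 0.2558]
tcp_rot: [-0.0, 0.479, 0.878, -0.0]
force: [-0.4, 0.4, 0.2]
finger_gap: 0.996
grasp_force: 0.0
```

>>> apply_moves([
  {"travel": [0, 0, 0], "angular": [0, 0, 0.123], "jaw": 1},
  {"travel": [-48, 4, 0], "angular": [0, 0, 0], "jaw": 1},
  {"travel": [-48, 4, 0], "angular": [0, 0, 0], "jaw": 1},
  {"travel": [-48, 4, 0], "angular": [0, 0, 0], "jaw": 1},
  {"travel": [-48, 4, 0], "angular": [0, 0, 0], "jaw": 1},
])

```text
time: 1.1
position: [0.3011, 0.3978, 0.2559]
tcp_rot: [-0.0, 0.53, 0.848, -0.0]
force: [0.4, 0.3, 0.4]
finger_gap: 0.999
grasp_force: 0.0
```

>>> apply_moves([
  {"travel": [-48, 4, 0], "angular": [0, 0, 0], "jaw": 1},
  {"travel": [-48, 4, 0], "angular": [0, 0, 0], "jaw": 1},
  {"travel": [-48, 4, 0], "angular": [0, 0, 0], "jaw": 1},
  {"travel": [-48, 4, 0], "angular": [0, 0, 0], "jaw": 1},
  {"travel": [-48, 4, 0], "angular": [0, 0, 0], "jaw": 1},
])

```text
time: 1.6
position: [0.4245, 0.1906, 0.2562]
tcp_rot: [-0.0, 0.53, 0.848, 0.0]
force: [1.3, 1.1, -0.7]
finger_gap: 0.997
grasp_force: 0.0
```

>>> apply_moves([
  {"travel": [-48, 4, 0], "angular": [0, 0, 0], "jaw": 1},
  {"travel": [-40, -23, 0], "angular": [0, 0, 0], "jaw": 1},
  {"travel": [-40, -23, 0], "angular": [0, 0, 0], "jaw": 1},
  {"travel": [-40, -23, 0], "angular": [0, 0, 0], "jaw": 1},
  {"travel": [-40, -23, 0], "angular": [0, 0, 0], "jaw": 1},
])

```text
time: 2.1
position: [0.4356, -0.0347, 0.2561]
tcp_rot: [-0.0, 0.53, 0.848, 0.0]
force: [1.2, 0.1, -0.2]
finger_gap: 1.001
grasp_force: 0.0
```

>>> apply_moves([
  {"travel": [-40, -23, 0], "angular": [0, 0, 0], "jaw": 1},
  {"travel": [-40, -23, 0], "angular": [0, 0, 0], "jaw": 1},
  {"travel": [-40, -23, 0], "angular": [0, 0, 0], "jaw": 1},
  {"travel": [-40, -23, 0], "angular": [0, 0, 0], "jaw": 1},
  {"travel": [-40, -23, 0], "angular": [0, 0, 0], "jaw": 1},
])

```text
time: 2.6
position: [0.4199, -0.2651, 0.256]
tcp_rot: [-0.0, 0.53, 0.848, 0.0]
force: [1.0, 0.5, 1.1]
finger_gap: 1.002
grasp_force: 0.0
```

>>> apply_moves([
  {"travel": [-46.5, -18.7, 0], "angular": [0, 0, 0], "jaw": 1},
  {"travel": [0, 0, 35], "angular": [0, 0, 0], "jaw": 1},
  {"travel": [0, 0, 35], "angular": [0, 0, 0], "jaw": 1},
  {"travel": [0, 0, 0], "angular": [0, 0, 0], "jaw": 1},
])

```text
time: 3.0
position: [0.4222, -0.3113, 0.1811]
tcp_rot: [-0.004, 0.53, 0.848, 0.001]
force: [-0.5, 0.3, -0.7]
finger_gap: 1.002
grasp_force: 0.0
```

Run:
```python
from h import *
snap('side','side1');snap('top','top1')
a=cv2.imread('pics/side1.png')[160:350,290:450];b=cv2.imread('pics/top1.png')[150:260,330:490]
r=lambda c,s:cv2.resize(c,None,fx=s,fy=s,interpolation=cv2.INTER_CUBIC)
A=np.zeros((570,800,3),np.uint8);x=r(a,3);y=r(b,2);A[:570,:480]=x;A[:220,480:800]=y;cv2.imwrite('pics/c2.png',A)
print(get_state()['position'])
```

```text
[ 0.42385655 -0.31261259  0.18653458]
```

View pics/c2.png

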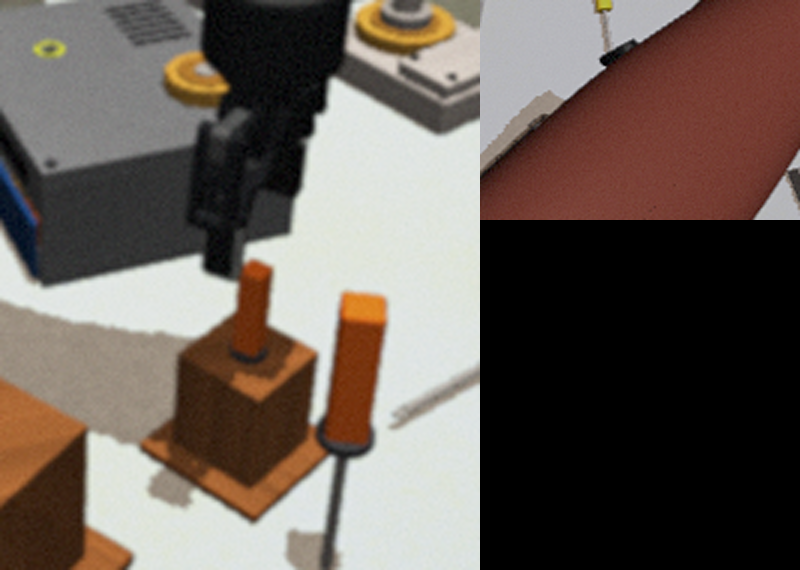

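The side crop shows the open fingers above the small stand: near fingertip at about (365,251) in the full image, far one at about (387,225). The pin stands upright between them, with its handle top at (375,248). The arm hides the stand from the top camera.

Run:
```python
from h import *
s=get_state(); p=s['position']; y=np.array([.899,.438,0]); print(p,s['force'])
for k in (-.0571,-.0425,.0425,.0571): print(k,proj('side1',p+k*y+[0,0,-.012]),proj('side1',p+k*y+[0,0,-.025]))
print(proj('side1',[p[0],p[1],.144]),proj('side1',[p[0],p[1],.084]))
```

```text
[ 0.42385655 -0.31261259  0.18653458] [0.01991126 0.2443948  0.81003955]
-0.0571 [362.32585346 252.30733873] [361.82726644 258.62559886]
-0.0425 [365.84618359 247.50636693] [365.3240856  253.78439952]
0.0425 [384.65983616 221.84859844] [384.02529085 227.89336584]
0.0571 [387.62939333 217.79876229] [386.97913333 223.80389492]
[374.23954021 248.52507355] [371.72227482 275.1206317 ]
```

>>> apply_moves([
  {"travel": [-1, 0, 0], "angular": [0, 0, 0], "jaw": 1},
  {"travel": [0, 0, 0], "angular": [0, 0, 0], "jaw": 1},
  {"travel": [0, 0, 0], "angular": [0, 0, 0], "jaw": 1},
])

```text
time: 3.4
position: [0.4251, -0.3144, 0.1878]
tcp_rot: [0.001, 0.53, 0.848, -0.0]
force: [-0.2, 0.1, 0.1]
finger_gap: 1.001
grasp_force: 0.0
```

>>> apply_moves([
  {"travel": [0, -0.7, 22], "angular": [0, 0, 0], "jaw": 1},
  {"travel": [0, 0, 22], "angular": [0, 0, 0], "jaw": 1},
  {"travel": [0, 0, 20], "angular": [0, 0, 0], "jaw": 1},
  {"travel": [0, 0, 0], "angular": [0, 0, 0], "jaw": 1},
  {"travel": [0, 0, 0], "angular": [0, 0, 0], "jaw": 1},
])

```text
time: 3.9
position: [0.4241, -0.3143, 0.1231]
tcp_rot: [0.0, 0.53, 0.848, -0.0]
force: [0.7, 0.2, 0.8]
finger_gap: 1.006
grasp_force: 0.0
```

>>> apply_moves([
  {"travel": [0, 0, 0], "angular": [0, 0, 0], "jaw": -1},
  {"travel": [0, 0, 0], "angular": [0, 0, 0], "jaw": -1},
  {"travel": [0, 0, 0], "angular": [0, 0, 0], "jaw": -1},
  {"travel": [0, 0, 0], "angular": [0, 0, 0], "jaw": -1},
  {"travel": [0, 0, 0], "angular": [0, 0, 0], "jaw": -1},
])

```text
time: 4.4
position: [0.4241, -0.3145, 0.1227]
tcp_rot: [0.0, 0.53, 0.848, -0.0]
force: [0.6, -0.5, 0.6]
finger_gap: 0.179
grasp_force: 58.3
```

>>> apply_moves([
  {"travel": [0, 0, 0], "angular": [0, 0, 0], "jaw": -1},
  {"travel": [0, 0, 0], "angular": [0, 0, 0], "jaw": -1},
  {"travel": [0, 0, 0], "angular": [0, 0, 0], "jaw": -1},
  {"travel": [0, 0, 0], "angular": [0, 0, 0], "jaw": -1},
  {"travel": [0, 0, 0], "angular": [0, 0, 0], "jaw": -1},
])

```text
time: 4.9
position: [0.4241, -0.3145, 0.1226]
tcp_rot: [0.0, 0.53, 0.848, -0.0]
force: [-0.4, 0.5, 6.2]
finger_gap: 0.178
grasp_force: 58.7
```

>>> apply_moves([
  {"travel": [0, 0, -5], "angular": [0, 0, 0], "jaw": -1},
  {"travel": [0, 0, -15], "angular": [0, 0, 0], "jaw": -1},
  {"travel": [0, 0, -30], "angular": [0, 0, 0], "jaw": -1},
  {"travel": [0, 0, -40], "angular": [0, 0, 0], "jaw": -1},
  {"travel": [0, 0, -40], "angular": [0, 0, 0], "jaw": -1},
])

```text
time: 5.4
position: [0.4236, -0.3139, 0.2543]
tcp_rot: [-0.0, 0.53, 0.848, 0.0]
force: [-0.2, -0.5, -0.8]
finger_gap: 0.182
grasp_force: 59.0
```

>>> apply_moves([
  {"travel": [0, 0, -10], "angular": [0, 0, 0], "jaw": -1},
  {"travel": [20, 18, 0], "angular": [0, 0, 0], "jaw": -1},
  {"travel": [35, 32, 0], "angular": [0, 0, 0], "jaw": -1},
  {"travel": [35, 32, 0], "angular": [0, 0, 0], "jaw": -1},
  {"travel": [35, 32, 0], "angular": [0, 0, 0], "jaw": -1},
])

```text
time: 5.9
position: [0.4715, -0.1503, 0.2623]
tcp_rot: [-0.0, 0.53, 0.848, 0.0]
force: [1.0, -0.5, -0.6]
finger_gap: 0.183
grasp_force: 59.0
```

>>> apply_moves([
  {"travel": [35, 32, 0], "angular": [0, 0, 0], "jaw": -1},
  {"travel": [35, 32, 0], "angular": [0, 0, 0], "jaw": -1},
  {"travel": [35, 32, 0], "angular": [0, 0, 0], "jaw": -1},
  {"travel": [20, 18, 0], "angular": [0, 0, 0], "jaw": -1},
  {"travel": [15.6, 13, 0], "angular": [0, 0, 0], "jaw": -1},
])

```text
time: 6.4
position: [0.524, 0.0323, 0.2623]
tcp_rot: [-0.0, 0.529, 0.849, -0.0]
force: [-1.4, -0.0, -0.0]
finger_gap: 0.18
grasp_force: 59.0
```

>>> apply_moves([
  {"travel": [0, 0, 0], "angular": [0, 0, 0], "jaw": -1},
  {"travel": [0, 0, 0], "angular": [0, 0, 0], "jaw": -1},
  {"travel": [0, 0, 0], "angular": [0, 0, 0], "jaw": -1},
])

```text
time: 6.7
position: [0.5238, 0.0293, 0.2623]
tcp_rot: [-0.0, 0.53, 0.848, -0.0]
force: [-0.2, -0.0, -0.2]
finger_gap: 0.174
grasp_force: 59.0
```

>>> apply_moves([
  {"travel": [0, 0, 20], "angular": [0, 0, 0], "jaw": -1},
  {"travel": [0, 0, 18], "angular": [0, 0, 0], "jaw": -1},
  {"travel": [0, 0, 0], "angular": [0, 0, 0], "jaw": -1},
  {"travel": [0, 0, 0], "angular": [0, 0, 0], "jaw": -1},
  {"travel": [0, 0, 0], "angular": [0, 0, 0], "jaw": -1},
])

```text
time: 7.2
position: [0.5244, 0.0296, 0.2255]
tcp_rot: [0.001, 0.53, 0.848, 0.0]
force: [0.0, -0.4, -0.8]
finger_gap: 0.178
grasp_force: 59.0
```

Run:
```python
from h import *
snap('side','side2');snap('top','top2')
r=lambda c,s:cv2.resize(c,None,fx=s,fy=s,interpolation=cv2.INTER_CUBIC)
a=cv2.imread('pics/side2.png');b=cv2.imread('pics/top2.png')
A=np.zeros((600,800,3),np.uint8);A[:,:480]=r(a[100:200,265:345],6);A[:280,480:760]=r(b[150:220,230:300],4);cv2.imwrite('pics/c3.png',A)
s=get_state();print(s['position'],s['force'],proj('side2',s['position']-[0,0,.1146]))
```

```text
[0.52449677 0.02977293 0.22539869] [ 0.16810584 -0.33884674 -0.46494106] [306.35242636 172.19946035]
```

View pics/c3.png

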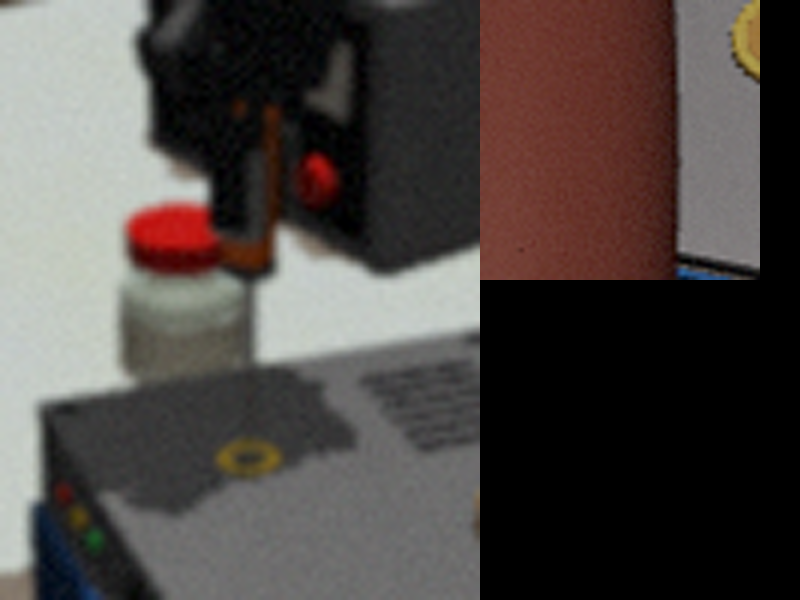

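Side crop: the pin hangs over the ring (ring centre about (306.5,176.2), rod at about u=306.6). The top camera is blocked by the arm. I'll boost the contrast to find the tip.

Run:
```python
from h import *
a=np.mean([get_image('side')['color'].astype(float) for _ in range(6)],0)
c=a[135:190,285:330]; c=cv2.resize(np.clip((c-20)*2.2,0,255).astype(np.uint8),None,fx=10,fy=10,interpolation=cv2.INTER_CUBIC);cv2.imwrite('pics/c4.png',c)
p=get_state()['position']
for h in (0,.02,.04,.072): print(h,(proj('side2',p-[0,0,.1146-h])-[285,135])*10)
print((proj('side2',[p[0],p[1],.1])-[285,135])*10)
```

```text
0 [211.29562959 375.31244475]
0.02 [211.45721659 299.98013084]
0.04 [211.62182221 223.24052617]
0.072 [211.89168427  97.4300718 ]
[211.21692676 412.00392678]
```

View pics/c4.png

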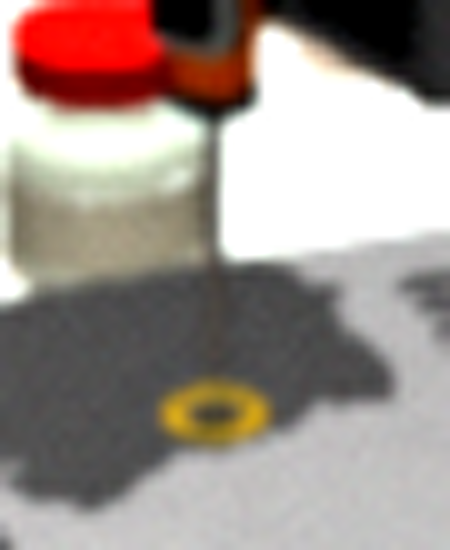

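The rod (crop x 214, tip row about 370) lines up with the ring centre (215,413), so it is aligned. I'll go down gently.

>>> apply_moves([
  {"travel": [0, 0, 5], "angular": [0, 0, 0], "jaw": -1},
  {"travel": [0, 0, 4], "angular": [0, 0, 0], "jaw": -1},
  {"travel": [0, 0, 0], "angular": [0, 0, 0], "jaw": -1},
  {"travel": [0, 0, 0], "angular": [0, 0, 0], "jaw": -1},
])

```text
time: 8.0
position: [0.5239, 0.0301, 0.215]
tcp_rot: [-0.0, 0.53, 0.848, -0.0]
force: [0.4, 0.4, 0.2]
finger_gap: 0.179
grasp_force: 59.0
```

>>> apply_moves([
  {"travel": [0, 0, 0.6], "angular": [0, 0, 0], "jaw": -1},
  {"travel": [0, 0, 0.6], "angular": [0, 0, 0], "jaw": -1},
  {"travel": [0, 0, 0.6], "angular": [0, 0, 0], "jaw": -1},
  {"travel": [0, 0, 0], "angular": [0, 0, 0], "jaw": -1},
])

```text
time: 8.4
position: [0.524, 0.0301, 0.2134]
tcp_rot: [-0.0, 0.53, 0.848, 0.0]
force: [0.2, -0.3, 0.8]
finger_gap: 0.178
grasp_force: 59.0
```

>>> apply_moves([
  {"travel": [0, 0, 0.5], "angular": [0, 0, 0], "jaw": -1},
  {"travel": [0, 0, 0.5], "angular": [0, 0, 0], "jaw": -1},
  {"travel": [0, 0, 0], "angular": [0, 0, 0], "jaw": -1},
])

```text
time: 8.7
position: [0.524, 0.0301, 0.2124]
tcp_rot: [-0.0, 0.53, 0.848, 0.0]
force: [0.0, -0.7, -0.2]
finger_gap: 0.179
grasp_force: 59.0
```

>>> apply_moves([
  {"travel": [0, 0, 0.5], "angular": [0, 0, 0], "jaw": -1},
  {"travel": [0, 0, 0.5], "angular": [0, 0, 0], "jaw": -1},
  {"travel": [0, 0, 0.5], "angular": [0, 0, 0], "jaw": -1},
  {"travel": [0, 0, 0], "angular": [0, 0, 0], "jaw": -1},
])

```text
time: 9.1
position: [0.524, 0.0301, 0.2109]
tcp_rot: [-0.0, 0.53, 0.848, 0.0]
force: [0.6, 0.5, -1.5]
finger_gap: 0.178
grasp_force: 59.0
```

>>> apply_moves([
  {"travel": [0, 0, 0.5], "angular": [0, 0, 0], "jaw": -1},
  {"travel": [0, 0, 0.5], "angular": [0, 0, 0], "jaw": -1},
  {"travel": [0, 0, 0.5], "angular": [0, 0, 0], "jaw": -1},
  {"travel": [0, 0, 0], "angular": [0, 0, 0], "jaw": -1},
])

```text
time: 9.5
position: [0.524, 0.0301, 0.2094]
tcp_rot: [-0.0, 0.53, 0.848, 0.0]
force: [0.7, -0.1, -1.4]
finger_gap: 0.175
grasp_force: 59.0
```

>>> apply_moves([
  {"travel": [0, 0, 3], "angular": [0, 0, 0], "jaw": -1},
  {"travel": [0, 0, 3], "angular": [0, 0, 0], "jaw": -1},
  {"travel": [0, 0, 3], "angular": [0, 0, 0], "jaw": -1},
  {"travel": [0, 0, 3], "angular": [0, 0, 0], "jaw": -1},
  {"travel": [0, 0, 0], "angular": [0, 0, 0], "jaw": -1},
])

```text
time: 10.0
position: [0.5238, 0.0302, 0.1969]
tcp_rot: [-0.0, 0.53, 0.848, -0.0]
force: [0.7, -0.5, -0.7]
finger_gap: 0.174
grasp_force: 59.0
```

>>> apply_moves([
  {"travel": [0, 0, 1], "angular": [0, 0, 0], "jaw": -1},
  {"travel": [0, 0, 1], "angular": [0, 0, 0], "jaw": -1},
  {"travel": [0, 0, 1], "angular": [0, 0, 0], "jaw": -1},
  {"travel": [0, 0, 1], "angular": [0, 0, 0], "jaw": -1},
  {"travel": [0, 0, 0], "angular": [0, 0, 0], "jaw": -1},
])

```text
time: 10.5
position: [0.524, 0.0301, 0.1933]
tcp_rot: [-0.0, 0.53, 0.848, 0.0]
force: [-0.5, -0.4, -1.1]
finger_gap: 0.178
grasp_force: 59.0
```

>>> apply_moves([
  {"travel": [0, 0, 1], "angular": [0, 0, 0], "jaw": -1},
  {"travel": [0, 0, 1], "angular": [0, 0, 0], "jaw": -1},
  {"travel": [0, 0, 1], "angular": [0, 0, 0], "jaw": -1},
  {"travel": [0, 0, 0], "angular": [0, 0, 0], "jaw": -1},
])

```text
time: 10.9
position: [0.524, 0.0301, 0.1903]
tcp_rot: [-0.0, 0.53, 0.848, 0.0]
force: [-0.6, -0.5, -0.6]
finger_gap: 0.178
grasp_force: 59.0
```

>>> apply_moves([
  {"travel": [0, 0, 1], "angular": [0, 0, 0], "jaw": -1},
  {"travel": [0, 0, 1], "angular": [0, 0, 0], "jaw": -1},
  {"travel": [0, 0, 1], "angular": [0, 0, 0], "jaw": -1},
  {"travel": [0, 0, 0], "angular": [0, 0, 0], "jaw": -1},
])

```text
time: 11.3
position: [0.5242, 0.03, 0.1879]
tcp_rot: [0.0, 0.53, 0.848, 0.0]
force: [-0.8, 0.1, 3.9]
finger_gap: 0.179
grasp_force: 59.7
```

>>> apply_moves([
  {"travel": [0, 0, 1], "angular": [0, 0, 0], "jaw": -1},
  {"travel": [0, 0, 1], "angular": [0, 0, 0], "jaw": -1},
  {"travel": [0, 0, 0], "angular": [0, 0, 0], "jaw": -1},
])

```text
time: 11.6
position: [0.5242, 0.0301, 0.1861]
tcp_rot: [0.0, 0.53, 0.848, 0.0]
force: [-1.6, 0.7, 5.0]
finger_gap: 0.179
grasp_force: 60.0
```

>>> apply_moves([
  {"travel": [0, 0, 1], "angular": [0, 0, 0], "jaw": -1},
  {"travel": [0, 0, 0], "angular": [0, 0, 0], "jaw": -1},
])

```text
time: 11.8
position: [0.5243, 0.0301, 0.1852]
tcp_rot: [0.0, 0.53, 0.848, 0.0]
force: [-1.3, 0.2, 5.8]
finger_gap: 0.175
grasp_force: 60.0
```

>>> apply_moves([
  {"travel": [0, 0, 1], "angular": [0, 0, 0], "jaw": -1},
  {"travel": [0, 0, 1], "angular": [0, 0, 0], "jaw": -1},
  {"travel": [0, 0, 0], "angular": [0, 0, 0], "jaw": -1},
])

```text
time: 12.1
position: [0.5243, 0.03, 0.1833]
tcp_rot: [0.0, 0.53, 0.848, 0.0]
force: [-0.9, -0.1, 6.9]
finger_gap: 0.179
grasp_force: 60.1
```

>>> apply_moves([
  {"travel": [0, 0, 1], "angular": [0, 0, 0], "jaw": -1},
  {"travel": [0, 0, 0], "angular": [0, 0, 0], "jaw": -1},
])

```text
time: 12.3
position: [0.5243, 0.03, 0.1823]
tcp_rot: [0.001, 0.53, 0.848, 0.0]
force: [-1.9, -0.4, 6.8]
finger_gap: 0.177
grasp_force: 60.2
```

>>> apply_moves([
  {"travel": [0, 0, 0.7], "angular": [0, 0, 0], "jaw": -1},
  {"travel": [0, 0, 0], "angular": [0, 0, 0], "jaw": -1},
  {"travel": [0, 0, 0], "angular": [0, 0, 0], "jaw": -1},
  {"travel": [0, 0, 0], "angular": [0, 0, 0], "jaw": -1},
  {"travel": [0, 0, 0], "angular": [0, 0, 0], "jaw": -1},
])

```text
time: 12.8
position: [0.5243, 0.0301, 0.1814]
tcp_rot: [0.0, 0.53, 0.848, 0.0]
force: [-0.3, 1.2, 4.6]
finger_gap: 0.179
grasp_force: 59.8
```

```bash
cat > tray.py <<'E'
from h import *
import sys
f=sys.argv[1]; d=snap('side',f); snap('top',f+'t'); s=get_state(); print(s['time'],s['position'],s['force'])
for n,g in ((f,'side0'),(f+'t','top0')):
    a=[cv2.imread(f'pics/{k}.png').astype(int) for k in (g,n)]
    m=[((i[...,0]>i[...,2]+45)&(i[...,0]>i[...,1]+25)) for i in a]
    for k in m:
        k=k[150:330,200:345]; y,x=np.nonzero(k); print(n,len(x),x.min()+200,y.min()+150,x.max()+200,y.max()+150)
E
python3 tray.py t1
```

```text
12.9 [0.52429293 0.03005469 0.18140962] [-1.45922208 -0.9951282   5.37438132]
t1 128 271 184 301 234
t1 90 274 199 295 236
t1t 138 233 208 314 225
t1t 61 279 222 313 230
```

>>> apply_moves([
  {"travel": [0, 0, 0.3], "angular": [0, 0, 0], "jaw": -1},
  {"travel": [0, 0, 0], "angular": [0, 0, 0], "jaw": -1},
  {"travel": [0, 0, 0], "angular": [0, 0, 0], "jaw": -1},
  {"travel": [0, 0, 0], "angular": [0, 0, 0], "jaw": -1},
  {"travel": [0, 0, 0], "angular": [0, 0, 0], "jaw": -1},
])

```text
time: 13.4
position: [0.5243, 0.03, 0.1811]
tcp_rot: [0.0, 0.53, 0.848, 0.0]
force: [-0.7, -0.7, 5.0]
finger_gap: 0.178
grasp_force: 59.8
```

>>> apply_moves([
  {"travel": [0, 0, 0], "angular": [0, 0, 0], "jaw": -1},
  {"travel": [0, 0, 0], "angular": [0, 0, 0], "jaw": -1},
  {"travel": [0, 0, 0], "angular": [0, 0, 0], "jaw": -1},
  {"travel": [0, 0, 0], "angular": [0, 0, 0], "jaw": -1},
  {"travel": [0, 0, 0], "angular": [0, 0, 0], "jaw": -1},
])

```text
time: 13.9
position: [0.5243, 0.0301, 0.1811]
tcp_rot: [0.0, 0.53, 0.848, 0.0]
force: [-0.9, -0.2, 5.8]
finger_gap: 0.18
grasp_force: 59.8
```

>>> apply_moves([
  {"travel": [0, 0, 0], "angular": [0, 0, 0], "jaw": -1},
  {"travel": [0, 0, 0], "angular": [0, 0, 0], "jaw": -1},
  {"travel": [0, 0, 0], "angular": [0, 0, 0], "jaw": -1},
  {"travel": [0, 0, 0], "angular": [0, 0, 0], "jaw": -1},
  {"travel": [0, 0, 0], "angular": [0, 0, 0], "jaw": -1},
])

```text
time: 14.4
position: [0.5243, 0.0301, 0.1812]
tcp_rot: [0.0, 0.53, 0.848, 0.0]
force: [-1.1, 0.1, 6.1]
finger_gap: 0.179
grasp_force: 59.8
```

>>> apply_moves([
  {"travel": [0, 0, 0], "angular": [0, 0, 0], "jaw": -1},
  {"travel": [0, 0, 0], "angular": [0, 0, 0], "jaw": -1},
  {"travel": [0, 0, 0], "angular": [0, 0, 0], "jaw": -1},
  {"travel": [0, 0, 0], "angular": [0, 0, 0], "jaw": -1},
  {"travel": [0, 0, 0], "angular": [0, 0, 0], "jaw": -1},
])

```text
time: 14.9
position: [0.5243, 0.0301, 0.1811]
tcp_rot: [0.0, 0.53, 0.848, 0.0]
force: [-1.2, 0.2, 5.4]
finger_gap: 0.177
grasp_force: 59.8
```

```bash
python3 tray.py t2; python3 -c "
import cv2,numpy as np
a=cv2.imread('pics/t2.png')[130:290,200:360];b=cv2.imread('pics/t2t.png')[150:270,200:340]
A=np.zeros((480,800,3),np.uint8);A[:,:480]=cv2.resize(a,(480,480));A[:274,480:]=cv2.resize(b,(320,274));cv2.imwrite('pics/c5.png',A)"
```

```text
15.0 [0.52427757 0.03004525 0.18111633] [-0.70104039 -0.68388718  5.20660442]
t2 128 271 184 301 234
t2 90 261 202 281 239
t2t 138 233 208 314 225
t2t 69 278 233 311 241
```

View pics/c5.png

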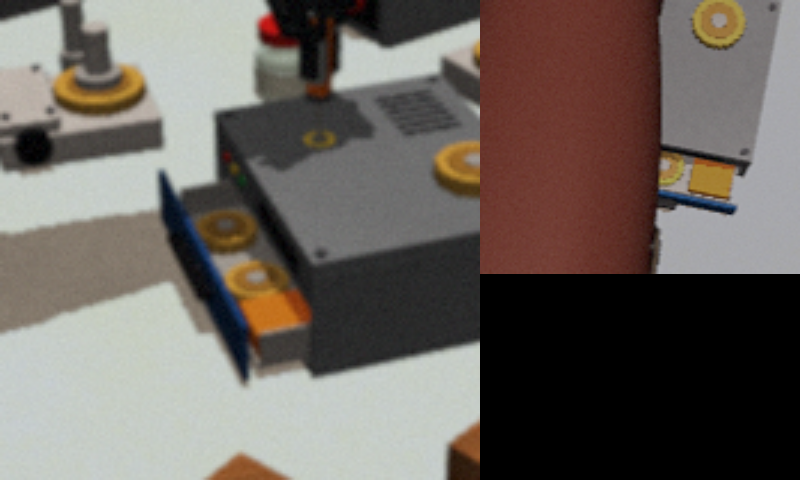

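The tray has come out: in the side crop its blue front stands clear of the unit, and in the top view its edge has moved about 16 px, or roughly 44 mm. I'll hold a little longer and check that it has stopped.

>>> apply_moves([
  {"travel": [0, 0, 0], "angular": [0, 0, 0], "jaw": -1},
  {"travel": [0, 0, 0], "angular": [0, 0, 0], "jaw": -1},
  {"travel": [0, 0, 0], "angular": [0, 0, 0], "jaw": -1},
  {"travel": [0, 0, 0], "angular": [0, 0, 0], "jaw": -1},
  {"travel": [0, 0, 0], "angular": [0, 0, 0], "jaw": -1},
])

```text
time: 15.5
position: [0.5243, 0.0301, 0.1811]
tcp_rot: [0.0, 0.53, 0.848, 0.0]
force: [-2.0, 0.7, 5.1]
finger_gap: 0.176
grasp_force: 59.8
```

```bash
python3 tray.py t3
```

```text
15.6 [0.52428504 0.03005669 0.1811339 ] [-0.56262295 -0.57314266  5.78697593]
t3 128 271 184 301 234
t3 92 261 202 281 239
t3t 138 233 208 314 225
t3t 65 278 233 311 241
```

>>> apply_moves([
  {"travel": [0, 0, -5], "angular": [0, 0, 0], "jaw": -1},
  {"travel": [0, 0, -12], "angular": [0, 0, 0], "jaw": -1},
  {"travel": [0, 0, -20], "angular": [0, 0, 0], "jaw": -1},
  {"travel": [0, 0, -25], "angular": [0, 0, 0], "jaw": -1},
  {"travel": [0, 0, -20], "angular": [0, 0, 0], "jaw": -1},
])

```text
time: 16.1
position: [0.524, 0.0301, 0.2643]
tcp_rot: [0.0, 0.53, 0.848, 0.0]
force: [-0.0, -0.2, -0.6]
finger_gap: 0.176
grasp_force: 59.0
```

>>> apply_moves([
  {"travel": [0, 0, 0], "angular": [0, 0, 0], "jaw": -1},
  {"travel": [-20, -18, 0], "angular": [0, 0, 0], "jaw": -1},
  {"travel": [-35, -32, 0], "angular": [0, 0, 0], "jaw": -1},
  {"travel": [-35, -32, 0], "angular": [0, 0, 0], "jaw": -1},
  {"travel": [-35, -32, 0], "angular": [0, 0, 0], "jaw": -1},
])

```text
time: 16.6
position: [0.4755, -0.1334, 0.2618]
tcp_rot: [-0.0, 0.529, 0.848, 0.0]
force: [0.4, -0.8, -0.1]
finger_gap: 0.177
grasp_force: 59.0
```

>>> apply_moves([
  {"travel": [-35, -32, 0], "angular": [0, 0, 0], "jaw": -1},
  {"travel": [-35, -32, 0], "angular": [0, 0, 0], "jaw": -1},
  {"travel": [-35, -32, 0], "angular": [0, 0, 0], "jaw": -1},
  {"travel": [-20, -18, 0], "angular": [0, 0, 0], "jaw": -1},
  {"travel": [-15.8, -13, 0], "angular": [0, 0, 0], "jaw": -1},
])

```text
time: 17.1
position: [0.4228, -0.3163, 0.2615]
tcp_rot: [-0.001, 0.531, 0.848, 0.0]
force: [0.4, 0.5, 0.1]
finger_gap: 0.178
grasp_force: 59.0
```

>>> apply_moves([
  {"travel": [0, 0, 0], "angular": [0, 0, 0], "jaw": -1},
  {"travel": [0, 0, 0], "angular": [0, 0, 0], "jaw": -1},
  {"travel": [0, 0, 0], "angular": [0, 0, 0], "jaw": -1},
  {"travel": [0, 0, 0], "angular": [0, 0, 0], "jaw": -1},
])

```text
time: 17.5
position: [0.4244, -0.3136, 0.2624]
tcp_rot: [-0.0, 0.529, 0.848, 0.0]
force: [0.3, 0.4, -0.8]
finger_gap: 0.18
grasp_force: 59.0
```

```bash
python3 tray.py t4
```

```text
17.6 [ 0.42436484 -0.31380192  0.26257731] [-0.70568602  0.42472216 -1.02566662]
t4 128 271 184 301 234
t4 134 253 187 280 237
t4t 138 233 208 314 225
t4t 181 229 223 311 241
```

>>> apply_moves([
  {"travel": [-0.6, -0.5, 20], "angular": [0, 0, 0], "jaw": -1},
  {"travel": [0, 0, 25], "angular": [0, 0, 0], "jaw": -1},
  {"travel": [0, 0, 15], "angular": [0, 0, 0], "jaw": -1},
  {"travel": [0, 0, 0], "angular": [0, 0, 0], "jaw": -1},
  {"travel": [0, 0, 0], "angular": [0, 0, 0], "jaw": -1},
])

```text
time: 18.1
position: [0.4239, -0.3151, 0.203]
tcp_rot: [0.0, 0.53, 0.848, 0.0]
force: [-0.1, -0.0, -0.2]
finger_gap: 0.177
grasp_force: 59.0
```

>>> apply_moves([
  {"travel": [0, 0, 0], "angular": [0, 0, 0], "jaw": -1},
  {"travel": [0, 0, 0], "angular": [0, 0, 0], "jaw": -1},
])

```text
time: 18.3
position: [0.4242, -0.3157, 0.2037]
tcp_rot: [0.001, 0.53, 0.848, -0.0]
force: [-0.8, 0.4, -0.3]
finger_gap: 0.177
grasp_force: 59.0
```

>>> apply_moves([
  {"travel": [0.9, 0.4, 1], "angular": [0, 0, 0], "jaw": -1},
  {"travel": [0, 0, 2], "angular": [0, 0, 0], "jaw": -1},
  {"travel": [0, 0, 2], "angular": [0, 0, 0], "jaw": -1},
  {"travel": [0, 0, 0], "angular": [0, 0, 0], "jaw": -1},
  {"travel": [0, 0, 0], "angular": [0, 0, 0], "jaw": -1},
])

```text
time: 18.8
position: [0.4237, -0.3142, 0.1973]
tcp_rot: [-0.0, 0.53, 0.848, 0.0]
force: [-0.9, -0.0, 0.2]
finger_gap: 0.182
grasp_force: 59.0
```

>>> apply_moves([
  {"travel": [0, 0, 1], "angular": [0, 0, 0], "jaw": -1},
  {"travel": [0, 0, 1], "angular": [0, 0, 0], "jaw": -1},
  {"travel": [0, 0, 1], "angular": [0, 0, 0], "jaw": -1},
  {"travel": [0, 0, 1], "angular": [0, 0, 0], "jaw": -1},
  {"travel": [0, 0, 0], "angular": [0, 0, 0], "jaw": -1},
])

```text
time: 19.3
position: [0.4237, -0.3142, 0.1933]
tcp_rot: [-0.0, 0.53, 0.848, 0.0]
force: [0.3, -0.8, -0.6]
finger_gap: 0.18
grasp_force: 59.0
```

>>> apply_moves([
  {"travel": [0, 0, 1], "angular": [0, 0, 0], "jaw": -1},
  {"travel": [0, 0, 1], "angular": [0, 0, 0], "jaw": -1},
  {"travel": [0, 0, 1], "angular": [0, 0, 0], "jaw": -1},
  {"travel": [0, 0, 0], "angular": [0, 0, 0], "jaw": -1},
])

```text
time: 19.7
position: [0.4238, -0.3142, 0.1903]
tcp_rot: [-0.0, 0.53, 0.848, 0.0]
force: [0.1, -0.7, -1.8]
finger_gap: 0.177
grasp_force: 59.0
```

>>> apply_moves([
  {"travel": [0, 0, 4], "angular": [0, 0, 0], "jaw": -1},
  {"travel": [0, 0, 8], "angular": [0, 0, 0], "jaw": -1},
  {"travel": [0, 0, 8], "angular": [0, 0, 0], "jaw": -1},
  {"travel": [0, 0, 4], "angular": [0, 0, 0], "jaw": -1},
  {"travel": [0, 0, 0], "angular": [0, 0, 0], "jaw": -1},
])

```text
time: 20.2
position: [0.4234, -0.3138, 0.1653]
tcp_rot: [-0.001, 0.53, 0.848, 0.0]
force: [-0.2, -0.5, -0.9]
finger_gap: 0.179
grasp_force: 59.0
```

>>> apply_moves([
  {"travel": [0, 0, 8], "angular": [0, 0, 0], "jaw": -1},
  {"travel": [0, 0, 10], "angular": [0, 0, 0], "jaw": -1},
  {"travel": [0, 0, 10], "angular": [0, 0, 0], "jaw": -1},
  {"travel": [0, 0, 8], "angular": [0, 0, 0], "jaw": -1},
  {"travel": [0, 0, 0], "angular": [0, 0, 0], "jaw": -1},
])

```text
time: 20.7
position: [0.4234, -0.3136, 0.1288]
tcp_rot: [-0.001, 0.53, 0.848, 0.0]
force: [0.3, 0.4, -1.4]
finger_gap: 0.178
grasp_force: 59.0
```

>>> apply_moves([
  {"travel": [0, 0, 2], "angular": [0, 0, 0], "jaw": -1},
  {"travel": [0, 0, 2], "angular": [0, 0, 0], "jaw": -1},
  {"travel": [0, 0, 1], "angular": [0, 0, 0], "jaw": -1},
  {"travel": [0, 0, 0], "angular": [0, 0, 0], "jaw": -1},
  {"travel": [0, 0, 0], "angular": [0, 0, 0], "jaw": -1},
])

```text
time: 21.2
position: [0.4239, -0.3143, 0.1257]
tcp_rot: [0.0, 0.53, 0.848, -0.0]
force: [0.6, 0.2, -0.5]
finger_gap: 0.181
grasp_force: 59.0
```

>>> apply_moves([
  {"travel": [0, 0, 0.8], "angular": [0, 0, 0], "jaw": -1},
  {"travel": [0, 0, 0.4], "angular": [0, 0, 0], "jaw": -1},
  {"travel": [0, 0, 0], "angular": [0, 0, 0], "jaw": -1},
])

```text
time: 21.5
position: [0.4238, -0.3142, 0.1242]
tcp_rot: [-0.0, 0.53, 0.848, 0.0]
force: [-0.7, -0.6, -0.5]
finger_gap: 0.181
grasp_force: 59.0
```

>>> apply_moves([
  {"travel": [0, 0, 0.8], "angular": [0, 0, 0], "jaw": -1},
  {"travel": [0, 0, 0.8], "angular": [0, 0, 0], "jaw": -1},
  {"travel": [0, 0, 0.4], "angular": [0, 0, 0], "jaw": -1},
  {"travel": [0, 0, 0], "angular": [0, 0, 0], "jaw": -1},
])

```text
time: 21.9
position: [0.4239, -0.3143, 0.1226]
tcp_rot: [0.0, 0.53, 0.848, -0.0]
force: [-0.4, 1.3, 4.5]
finger_gap: 0.178
grasp_force: 59.8
```

>>> apply_moves([
  {"travel": [0, 0, 0], "angular": [0, 0, 0], "jaw": 1},
  {"travel": [0, 0, 0], "angular": [0, 0, 0], "jaw": 1},
  {"travel": [0, 0, 0], "angular": [0, 0, 0], "jaw": 1},
  {"travel": [0, 0, 0], "angular": [0, 0, 0], "jaw": 1},
  {"travel": [0, 0, 0], "angular": [0, 0, 0], "jaw": 1},
])

```text
time: 22.4
position: [0.4238, -0.3142, 0.1222]
tcp_rot: [-0.0, 0.53, 0.848, 0.0]
force: [-0.1, -0.8, -0.2]
finger_gap: 0.993
grasp_force: 0.0
```

>>> apply_moves([
  {"travel": [0, 0, 0], "angular": [0, 0, 0], "jaw": 1},
  {"travel": [0, 0, -10], "angular": [0, 0, 0], "jaw": 1},
  {"travel": [0, 0, -25], "angular": [0, 0, 0], "jaw": 1},
  {"travel": [0, 0, -35], "angular": [0, 0, 0], "jaw": 1},
  {"travel": [0, 0, -40], "angular": [0, 0, 0], "jaw": 1},
])

```text
time: 22.9
position: [0.4234, -0.3138, 0.2334]
tcp_rot: [-0.001, 0.53, 0.848, 0.0]
force: [1.0, -1.3, 0.4]
finger_gap: 1.001
grasp_force: 0.0
```

>>> apply_moves([
  {"travel": [0, 0, -20], "angular": [0, 0, 0], "jaw": 1},
  {"travel": [0, 0, 0], "angular": [0, 0, 0], "jaw": 1},
  {"travel": [0, 0, 0], "angular": [0, 0, 0], "jaw": 1},
  {"travel": [0, 0, 0], "angular": [0, 0, 0], "jaw": 1},
])

```text
time: 23.3
position: [0.4235, -0.3139, 0.2512]
tcp_rot: [-0.001, 0.53, 0.848, 0.0]
force: [0.5, -0.0, 0.0]
finger_gap: 1.001
grasp_force: 0.0
```

```bash
python3 tray.py t5
```

```text
23.4 [ 0.42344536 -0.3138057   0.25102197] [-1.04644912  0.08616236 -1.06982959]
t5 128 271 184 301 234
t5 136 253 188 280 238
t5t 138 233 208 314 225
t5t 181 229 223 310 241
```

View pics/t5.png

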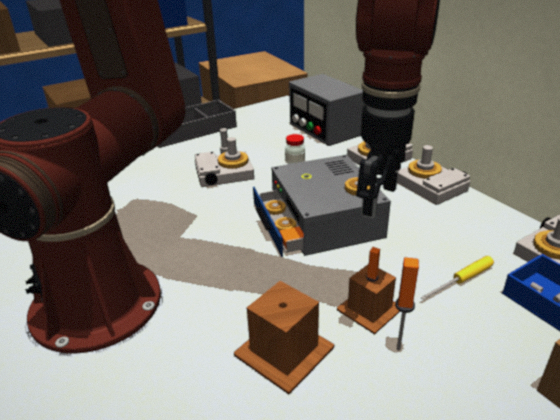

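The pin is home in its small stand (handle top at (375,249), as at the start), the tray is out, the gripper is clear and nothing else has moved.

```bash
python3 -c "
from bench import *
print(job_done())"
```

```text
the job is handed in; nothing more can be done
None
```

The tray was released fully (about 45 mm by the camera) with the catch force peaking at about 7 N, the pin is back home in its small stand with the gripper clear, and the job is handed in; no verdict came back.

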